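# Fit the egg tray and hold the cooker's lid half open

### The arm

A 6-joint arm with a two-finger parallel gripper is mounted at the origin on a cart in front of the work surface, level with it; the furniture and walls round the work are solid. World frame = base frame: x ahead of the robot, y to its left, z up, the work surface at z = 0. Lengths are in mm, angles in degrees, forces in N, time in s.
With the tool pointing down it reaches from about 350 to 975 mm from the base axis. Payload 7.1 kg.
Tool frame: the origin (TCP) lies where the fingers leave the gripper's body, on its centre line; the fingertips stand 80 mm ahead of it and the grasp point (between the pads) lies 61 mm ahead of it (r.pinch_z is the distance from the TCP to the grasp point, in mm); z points along the fingers, y is the line along which they close (so a half turn about z gives the same grasp; the last joint's range is limited). The gripper opens to 88 mm and grips with 3 to 60 N. Pads are 20 mm wide; open, the fingers measure 115 mm over their backs; the gripper's body (75 mm by 178 mm) begins 61 mm behind the grasp point.
Start: joints at [64.171, 24.242, 93.386, -0, 62.372, -1.089], TCP at [261.534, 567.631, 302.675] pointing down, gripper open.
Joint ranges: [-172.04, 172.04], [-51.8, 120.97], [4.93, 147.93], [-75.15, 255.16], [6.16, 154.13], [-145.62, 145.62]. Speed limits (degrees/s): [136.94, 136.94, 172.46, 180, 180, 180].

### API

Orientations are given as [roll, pitch, yaw] about the fixed x, y, z axes, in that order (R = Rz(yaw) Ry(pitch) Rx(roll)).
In Python, from rig import r, viewer, job gives the robot as it stands.
- The arm moves only by the shell command python3 -m creep 'ROWS' [FORCE]. ROWS is JSON, a list of rows, each a list of 3 entries, a list of its own where there are three numbers: the shift along the tool's x, y, z in mm, then the turn, a rotation vector about the tool's x, y, z in degrees, then the opening, from -1 (shut) to 1 (fully open), so that 0 is half open. In form: [[[dx, dy, dz], [rx, ry, rz], jaw], ...]. A call has exactly 8 rows; each row shifts and turns the commanded pose from where the row before left it, along the tool's axes as they then stand; what a row does not reach is not made up. A row lasts 1/10 s, in which the tool goes at most 50 mm and 8.59 degrees, less where a joint would pass 70% of its speed; a pose out of reach is approached as far as the arm can. A call is refused whole if a number of a shift passes 50 or a number of a turn 8.59, either way. A call with a gripper value outside its range is refused whole. The fingers move at their own pace and stop on an object; FORCE is the grip in N (left out, the last holds). Time passes only in rows, so rows that do not move let the fingers close, or fill a call up. It gives the time, the measured TCP pose, the force, the opening and the grip force at its end, in the units of the state.
- r.get_obs(): the state, without advancing time (a new reading comes with each control period).
- viewer.grab_frame(name): name is "side" or "top"; returns a dict with "image" (384x512x3 uint8, red, green, blue), "mtx" (3x3 intrinsics, pixels), "dist" ([k1, k2, p1, p2, k3] as OpenCV has them; the pictures are not rectified), "eye" and "attitude" of the camera in the world. Camera axes: x right, y down, z forward; pixel columns grow to the right and rows downward; lengths in mm; the calibration is good to about 2 mm. A picture is of the moment at which its call begins. There is no depth.
- job.close_job(): hands the job in; it is judged then, once.
Trained networks look in a picture, given as the dict that the camera call returned (one of the last four; its "shot" number tells which), for a name from the list of things; names that differ only in an ending like _2 or _b are one class to them, and where a whole thing is asked for, a point or a joint stands for the part that bears it (a point fixed in the world has none). Each returns a list of dicts, best first, with "score" (0 to 1); they miss things now and then, are a little off and sometimes report something else, mostly with a low value. They report only what shows in the picture. A call takes as long as a camera call. They do not tell look-alikes from the thing itself.
- viewer.spot_in(picture, name): "extent" ([left, top, right, bottom] in pixels, round what is visible of it).
The state is a dict: "clock": time; "joints": joint angles; "qvel": joint speeds; "effort": joint torques, N m; "position": TCP position; "eef_rot": TCP orientation; "ft_force": force on the tool from outside, world axes, zero at the start; "ft_torque": the same for the moment, N m; "width": opening from 0.0 (shut) to 1.0 (fully open); "finger_force": force on a finger pad.
Only numpy, scipy, OpenCV 4.12 (cv2) and the standard library are available. Lean on these libraries where they do the work, as an engineer would, in place of code of your own. Each camera call takes 0.05 s, during which the arm holds its last target. There are 200 camera calls.

### The job

The lid of the white egg cooker is leaning back. Pick up the round metal egg tray by its black knob, seat it flat and fully home in the cooker's round well and let go of it; then take the red lid by its black handle, bring it forward until it is about 45 degrees open (halfway between shut and upright, so that its drips run back into the well) and finish while still holding it there with the gripper, because it would fall shut if released. Never let the lid drop shut, and leave the other things on the table where they stand.

Things in the scene. Friction and masses are not known exactly. Their poses are not given: they have to be found in the camera images.
- egg_tray: loose round aluminium egg tray, 106 mm across, disc 8 mm thick with a slightly bevelled lower edge, 0.12 kg; a black round knob stands in its middle (22 mm across, from 24 to 44 mm above the underside, on a 10 mm stem). Origin at the centre of the underside, z up. It starts flat on the table to the left or right of the cooker
- tray_knob (a point): centre of the tray's black knob, 34 mm above the tray's underside
- cooker: round white egg cooker, 150 mm across, 54 mm high (to the rim), fixed to the table. Origin at the centre of its underside, z up, x points to its hinge (away from the robot, yaw within about 0.35 rad), the black dial is on its -x side. In its top is a round well, 110 mm across and 10 mm deep, its floor 44 mm above the table; the seated tray's disc lies 2 mm below the rim
- well (a point): centre of the well's floor, 44 mm above the table, where the centre of the tray's underside belongs
- lid (a joint): angle of the red lid, rad: 0 = shut (level on the cooker), 1.57 = upright, 1.92 = leaning back against its stop, as at the start (1.80 to 1.92, settling back to the stop). 45 degrees open is 0.785. No spring or catch: below upright the lid falls shut by its own weight (0.35 kg, hinge nearly free). The lid is a shallow dome, 146 mm across, 44 mm high; the dome is on its upper side (its far side when upright)
- lid_hinge (a point): point on the hinge axis, 82 mm from the cooker's centre along its x, 56 mm above the table; the axis is parallel to the cooker's y axis
- lid_handle (a point): middle of the lid's black handle bar: a round bar 12 mm thick, parallel to the hinge axis, 84 mm clear between its two side arms, 43 mm beyond the lid's edge. It lies 198 mm from the hinge axis, with an offset of 6 mm to the dome's side; at 45 degrees it is about 200 mm above the table and 54 mm to the robot's side of the cooker's centre, when leaning back about 240 mm above the table. Its x axis points from the free end to the hinge along the lid
- cup: white ceramic cup standing upside down, 87 x 118 x 64 mm with its handle; a bystander, on the other side of the cooker from the tray. Origin at the centre of the underside
- shaker: glass shaker with grey cap, 44 mm across, 90 mm high; a bystander at the left. Origin at the centre of the underside
- jar: white spice jar, 47 mm across, 98 mm high; a bystander at the right. Origin at the centre of the underside
- spoon: steel teaspoon lying flat, 137 x 28 x 13 mm; a bystander at the right. Origin at the centre of the underside
Not all that is in view belongs to the job. Leave any orange look-alike of the egg_tray alone.

How it is judged (in metres and radians):
On the way:
1. the tray lies flat in the well and is let go, the lid still leaning back (horizontal distance between egg_tray and well below 0.005 m and z of egg_tray in the frame of cooker between 0.04 and 0.047 m and angle between egg_tray's own z axis and vertical below 0.06 rad and contact force between the fingers and egg_tray below 0.1 N and value of joint lid above 1.4 rad), for 0.2 s.
At the end, for the whole second after the job is handed in: through the last second the tray lies flat in the well (centred to 5 mm, at most 3 mm above its floor, tilt under 3.4 degrees), clear of the fingers; the lid is still at 45 degrees open, give or take 8, carried by the gripper's fingers and by none of the other things (horizontal distance between egg_tray and well below 0.005 m and z of egg_tray in the frame of cooker between 0.04 and 0.047 m and angle between egg_tray's own z axis and vertical below 0.06 rad and contact force between each of the fingers, lid and egg_tray below 0.1 N and value of joint lid between 0.645 and 0.925 rad and velocity of joint lid between -0.1 and 0.1 rad/s and contact force between the fingers and lid above 0.4 N and contact force between lid and cup below 0.1 N and contact force between lid and shaker below 0.1 N and contact force between lid and jar below 0.1 N and contact force between lid and spoon below 0.1 N); the arm keeps its last pose, push and grip.
It fails at once if the lid drops to less than 17 degrees open (value of joint lid below 0.3 rad).
It fails at once if one of the other loose things is shifted by more than 25 mm or tipped (distance of any of cup, shaker, jar, spoon from where it was at the start of the episode above 0.025 m or angle between any of cup, shaker, jar, spoon's own z axis and vertical above 0.3 rad).
It also fails if it takes over 53 s, if anything falls off the work surface, if the arm or the gripper's body presses on something with over 40 N, if the wrist force passes 120 N, or if a joint passes its speed limit or range.

## Working session

There is one attempt and no reset: what is moved stays moved. The work goes in short steps, Python scripts to look and compute and a shell command to move; the robot and the scene stay as the last step left them, time stands still between calls to the robot, and variables do not carry over. Pictures are saved under pics/ and viewed, at most 10 in all, crops included, and the job is handed in when it is done.

```bash
mkdir -p pics; ls
cat > h.py <<'E'
import numpy as np, cv2
from rig import r, viewer, job
from scipy.spatial.transform import Rotation as R
def camR(p):
    a=np.array(p["attitude"],float)
    return a if a.shape==(3,3) else R.from_euler('xyz',a,degrees=True).as_matrix()
def ray(p,u,v):
    q=cv2.undistortPoints(np.array([[[u,v]]],float),np.array(p["mtx"],float),np.array(p["dist"],float))[0,0]
    d=camR(p)@np.array([q[0],q[1],1.]); return np.array(p["eye"],float),d/np.linalg.norm(d)
def atz(p,u,v,z):
    e,d=ray(p,u,v); return e+d*(z-e[2])/d[2]
def proj(p,X):
    M=camR(p); t=-M.T@np.array(p["eye"],float)
    return cv2.projectPoints(np.array(X,float).reshape(-1,1,3),cv2.Rodrigues(M.T)[0],t,np.array(p["mtx"],float),np.array(p["dist"],float))[0][:,0]
E
python3 - <<'E'
from h import *
print(r.get_obs())
ims=[]
for n in ("side","top"):
    p=viewer.grab_frame(n); ims.append(p["image"])
    print(n,p["mtx"],p["dist"],p["eye"],p["attitude"],p.keys())
    for k in ("egg_tray","tray_knob","cooker","lid","lid_handle","cup","shaker","jar","spoon"):
        try: print(k,[(np.round(d["extent"],1).tolist(),round(d["score"],2)) for d in viewer.spot_in(p,k)])
        except Exception as e: print(k,e)
    cv2.imwrite(f"pics/{n}0.png",cv2.resize(p["image"],(768,576),interpolation=cv2.INTER_CUBIC)[:,:,::-1])
print(r.get_obs()["clock"])
E
```

```text
pics
{'clock': 0.0, 'joints': array([ 6.41717871e+01,  2.42841430e+01,  9.34320820e+01,  1.53381979e-03,
        6.23725614e+01, -1.08895648e+00]), 'qvel': array([ 0.04516281,  0.06180054, -0.05738226, -0.02736841, -0.05200885,
        0.00600267]), 'effort': array([ 1.49282765e-03, -5.44633913e+01, -2.73663318e+01,  6.43277471e-02,
        2.28084368e-02, -1.05056843e-04]), 'position': array([261.33839232, 567.25225889, 301.9002952 ]), 'eef_rot': array([-1.79911255e+02, -3.04494865e-03,  1.55260029e+02]), 'ft_force': array([-0.33949833,  0.5216803 ,  0.28009804]), 'ft_torque': array([ 0.00247084, -0.02641899, -0.00148249]), 'finger_force': 0.0, 'width': 0.9951635901519339}
side [[438.90030561   0.         249.56796675]
 [  0.         438.90030561 192.81421039]
 [  0.           0.           1.        ]] [-0.09045311  0.          0.          0.          0.        ] [ 588.5255029  1293.54059953  760.50583967] [-117.67255145    0.62951008  177.39530054] dict_keys(['image', 'mtx', 'dist', 'eye', 'attitude', 'shot'])
egg_tray [([261.8, 171.9, 290.3, 193.9], 0.84), ([294.0, 216.9, 324.5, 2
[... 1038 characters left out ...]
keys(['image', 'mtx', 'dist', 'eye', 'attitude', 'shot'])
egg_tray [([288.3, 208.8, 317.4, 234.4], 0.96), ([208.2, 228.9, 227.4, 255.1], 0.95), ([277.0, 146.0, 303.8, 172.3], 0.94), ([179.1, 152.5, 208.8, 177.3], 0.59)]
tray_knob [([290.5, 205.3, 314.9, 235.7], 0.86), ([204.0, 231.2, 228.4, 257.5], 0.8), ([276.8, 140.1, 302.8, 169.7], 0.8), ([180.3, 149.1, 208.0, 181.3], 0.66)]
cooker [([225.2, 133.9, 270.8, 214.8], 0.66)]
lid [([226.0, 132.7, 264.1, 172.1], 0.62)]
lid_handle [([228.3, 132.2, 265.4, 171.9], 0.74)]
cup [([159.5, 194.0, 189.8, 216.1], 0.95)]
shaker [([153.7, 163.8, 163.0, 178.6], 0.65)]
jar [([313.7, 156.1, 328.4, 173.2], 0.53)]
spoon [([342.0, 181.7, 374.8, 193.8], 0.46)]
1.0
```

View pics/side0.png

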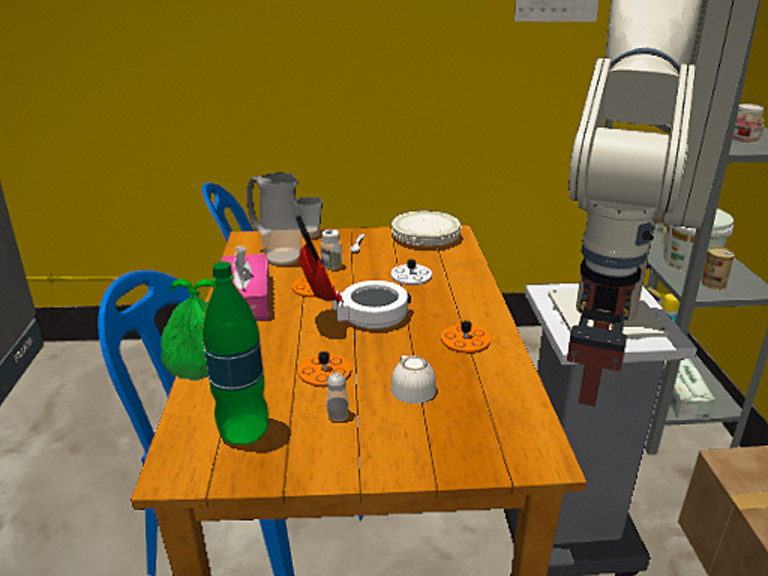

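View pics/top0.png

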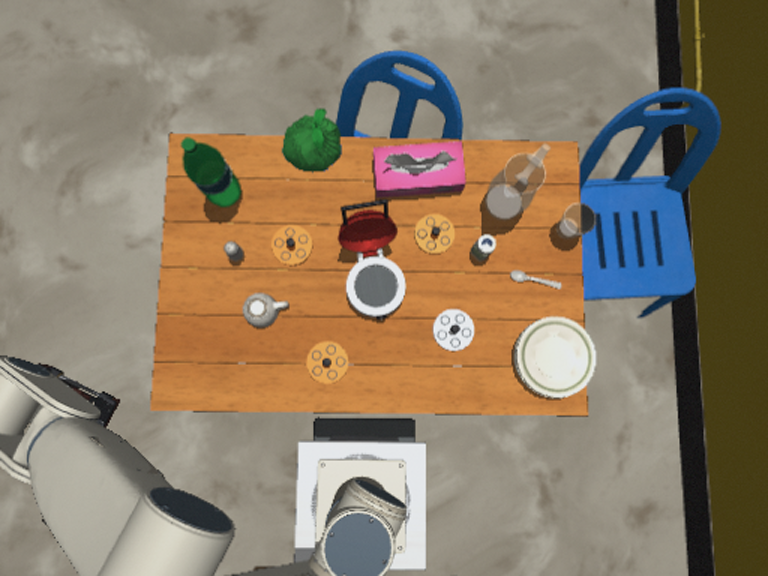

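The white tray stands at about (454,329) in the top view and (411,271) in the side view. The cooker is at (376,286) in the top view with its red lid leaning back, and the orange discs are look-alikes.

```bash
cat > meas.py <<'E'
from h import *
def blob(mask,near,rad):
    m=mask.astype(np.uint8); n,l,s,c=cv2.connectedComponentsWithStats(m,connectivity=8)
    best=None
    for i in range(1,n):
        if np.hypot(*(c[i]-near))<rad and (best is None or s[i][4]>s[best][4]): best=i
    return (l==best).astype(np.uint8), c[best], s[best]
def circ(P):
    A=np.c_[2*P[:,:2],np.ones(len(P))]; b=(P[:,:2]**2).sum(1)
    x=np.linalg.lstsq(A,b,rcond=None)[0]; return x[:2],np.sqrt(x[2]+x[0]**2+x[1]**2)
def rim(p,m,z):
    c=max(cv2.findContours(m,cv2.RETR_EXTERNAL,cv2.CHAIN_APPROX_NONE)[0],key=len)
    h=cv2.convexHull(c)[:,0]; (a,b),ax,an=cv2.fitEllipse(c)
    return circ(np.array([atz(p,u,v,z) for u,v in h])),(a,b),atz(p,a,b,z)
E
python3 - <<'E'
from meas import *
for n,tn,cn,kn in (("top",(303,219),(250.7,190.5),(303,219)),("side",(274,182),(250,203),(274,176))):
    p=viewer.grab_frame(n); im=p["image"].astype(int); hsv=cv2.cvtColor(p["image"],cv2.COLOR_RGB2HSV)
    white=(hsv[...,1]<60)&(hsv[...,2]>120)
    for nm,c,z in (("tray",tn,8),("cooker",cn,54)):
        m,cc,s=blob(white,c,14); print(n,nm,s,cc,rim(p,m,z))
    dark=(hsv[...,2]<70)
    m,cc,s=blob(dark,kn,6); print("knob",s,cc,atz(p,*cc,36))
    red=(im[...,0]>1.8*im[...,1]+20)&(im[...,0]>1.8*im[...,2]+20)&(hsv[...,0]<7)
    m,cc,s=blob(red,(245,152) if n=="top" else (213,180),25); print("red",s,cc)
    gray=(hsv[...,1]<60)&(hsv[...,2]<=130)&(hsv[...,2]>60); m,cc,s=blob(gray,cn if n=="top" else (253,197),12); print("well",s,cc,rim(p,m,49))
    y,x=np.array(cn,int)[::-1] 
    if n=="top": crop=p["image"][130:240,220:330]
    else: crop=p["image"][140:225,190:300]
    cv2.imwrite(f"pics/{n}c.png",cv2.resize(crop,None,fx=5.4,fy=5.4,interpolation=cv2.INTER_CUBIC)[:,:,::-1])
a=cv2.imread("pics/topc.png");b=cv2.imread("pics/sidec.png"); b=cv2.copyMakeBorder(b,0,a.shape[0]-b.shape[0],0,0,cv2.BORDER_CONSTANT)
cv2.imwrite("pics/both.png",cv2.resize(np.hstack([a,b]),(800,400)))
E
```

```text
top tray [289 206  27  28 572] [301.96328671 219.50174825] ((array([ 431.77400503, -228.19628129]), np.float64(52.81972779809211)), (301.9857482910156, 219.4974822998047), array([ 431.51908915, -228.15572438,    8.        ]))
top cooker [231 166  39  45 694] [249.91930836 189.58069164] ((array([541.85853426, -25.73083947]), np.float64(79.35293099343801)), (249.99041748046875, 189.52308654785156), array([537.11695042, -26.60535494,  54.        ]))
knob [300 217   6   5  14] [302.57142857 219.14285714] [ 430.50069158 -226.54911561   36.        ]
red [226 140  38  31 729] [244.29355281 155.05486968]
well [236 177  28  27 599] [250.06010017 190.06010017] ((array([536.00277416, -27.23291776]), np.float64(52.08162574715209)), (250.0612335205078, 190.07371520996094), array([535.81588014, -26.93584645,  49.        ]))
side tray [261 176  27  13 255] [273.75686275 182.54117647] ((array([ 433.87174281, -224.75542776]), np.float64(54.60484880284609)), (273.6548767089844, 182.3983612060547), array([ 434.76127235, -220.79508067,    8.        ]))
side cooker [225 187  47  31 790] [247.21265823 202.74810127] ((array([544.25964656,   5.45158265]), np.float64(96.95292148424959)), (247.95701599121094, 201.54115295410156), array([543.27286359,   9.57722217,  54.        ]))
knob [272 173   5   6  26] [273.88461538 175.69230769] [ 434.14623758 -222.17188833   36.        ]
red [199 163  29  39 417] [210.86330935 183.16306954]
well [234 191  32  14 302] [248.82450331 197.42715232] ((array([537.77765795, -32.75479475]), np.float64(50.79291808902209)), (248.59202575683594, 197.36880493164062), array([539.53200538, -28.97622421,  49.        ]))
```

View pics/both.png

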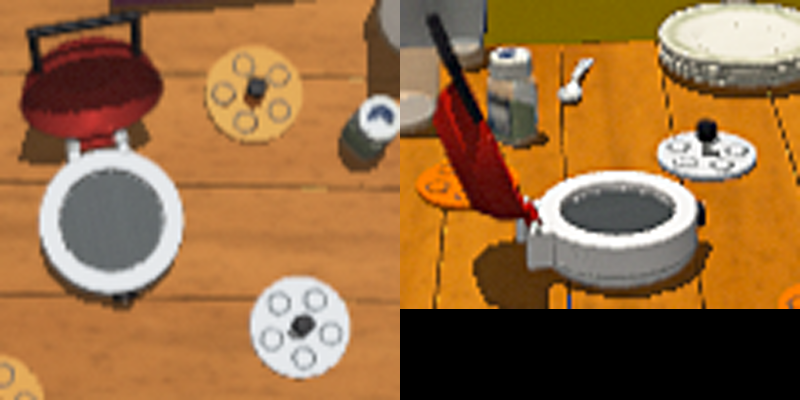

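```bash
cat > plan.py <<'E'
import sys
from h import *
def plan(P,rpy,n):
    o=r.get_obs(); p=np.array(o["position"]); Q=R.from_euler('xyz',o["eef_rot"],degrees=True); T=R.from_euler('xyz',rpy,degrees=True)
    d=np.array(P)-p; rv=(Q.inv()*T).as_rotvec(degrees=True)
    print("t",round(o["clock"],2),"pos",p.round(1),"rot",o["eef_rot"].round(2),"j",o["joints"].round(1),"w",round(o["width"],3),"ff",round(o["finger_force"],2),"ft",o["ft_force"].round(1))
    print("world d",d.round(1),"tool d",Q.inv().apply(d).round(1),"rotvec",rv.round(2),"per row",(rv/n).round(2))
    print([ (R.from_rotvec(-rv*k/n,degrees=True).apply(Q.inv().apply(d/n))).round(1).tolist() for k in range(n)])
E
python3 - <<'E'
from plan import *
from meas import *
p=viewer.grab_frame("top"); 
f=lambda x,y:(220+x/3.636-.5,130+y/3.636-.5)
a=atz(p,*f(28,33),240);b=atz(p,*f(138,17),240);m=(a+b)/2;print(a,b,m)
hsv=cv2.cvtColor(p["image"],cv2.COLOR_RGB2HSV)
d=(hsv[...,2]<75); 
print([''.join('#' if v else '.' for v in row) for row in d[128:152,222:270]].__str__().replace(',','\n'))
c=np.array([536,-28]); print(np.degrees(np.arctan2(*(m[:2]-c)[::-1])),np.linalg.norm(m[:2]-c), np.degrees(np.arctan2(-(a-b)[0],(a-b)[1])))
plan([432,-226,200],[180,0,98],18)
E
```

```text
[678.76625396  53.4852587  240.        ] [696.0763064  -47.50886674 240.        ] [687.42128018   2.98819598 240.        ]
['.............................####............#..'
 '.............................#######.......#####'
 '.............................###############....'
 '..............................###...............'
 '...............................#####............'
 '............................#########...........'
 '............................#########...........'
 '......................##############............'
 '................#############.....##............'
 '..........##############..........##............'
 '......############................##............'
 '......######......................##............'
 '......###.........................###...........'
 '......##..........................##............'
 '......##............#############.##............'
 '......###........######..........####...........'
 '.......##....###..................###...........'
 '.......##..###....................###...........'
 '.......#####........#################..
[... 242 characters left out ...]
#####################......']
11.56581875994512 154.55960785811106 9.725800512955077
t 1.15 pos [261.5 567.6 302.7] rot [180.    -0.   155.26] j [64.2 24.2 93.4  0.  62.4 -1.1] w 1.002 ff 0.0 ft [-0.3  0.1  0.7]
world d [ 170.5 -793.6 -102.7] tool d [-487.  -649.4  102.7] rotvec [ 0.   -0.   57.26] per row [ 0.   -0.    3.18]
[[-27.1, -36.1, 5.7], [-29.0, -34.5, 5.7], [-30.9, -32.9, 5.7], [-32.7, -31.1, 5.7], [-34.3, -29.2, 5.7], [-35.9, -27.3, 5.7], [-37.4, -25.3, 5.7], [-38.7, -23.1, 5.7], [-39.9, -21.0, 5.7], [-41.0, -18.7, 5.7], [-42.0, -16.4, 5.7], [-42.9, -14.0, 5.7], [-43.6, -11.6, 5.7], [-44.1, -9.2, 5.7], [-44.6, -6.7, 5.7], [-44.9, -4.3, 5.7], [-45.1, -1.8, 5.7], [-45.1, 0.7, 5.7]]
```

The handle sits 154.6 mm from the cooker centre (155 expected), so the cooker's yaw is about 10.5°. I'm moving to the tray now.

```bash
python3 -m creep '[[[-27,-36,3],[0,0,3],1],[[-29,-35,3],[0,0,3],1],[[-31,-33,3],[0,0,3],1],[[-32,-31,3],[0,0,3],1],[[-34,-29,3],[0,0,3],1],[[-36,-27,3],[0,0,3],1],[[-37,-25,3],[0,0,3],1],[[-39,-23,3],[0,0,3],1]]' && python3 -m creep '[[[-40,-21,5],[0,0,3],1],[[-41,-19,5],[0,0,3],1],[[-42,-16,5],[0,0,3],1],[[-43,-14,5],[0,0,3],1],[[-44,-12,5],[0,0,3],1],[[-44,-9,5],[0,0,3],1],[[-45,-7,5],[0,0,3],1],[[-45,-4,5],[0,0,3],1]]'
python3 -c "
from plan import *
plan([432,-226,160],[180,0,100],4)"
```

```text
clock: 1.95
position: [340.9, 215.0, 278.9]
eef_rot: [179.9, 0.0, 131.2]
ft_force: [1.8, 0.3, 0.2]
width: 0.997
finger_force: 0.0
clock: 2.75
position: [430.0, -136.2, 238.7]
eef_rot: [180.0, 0.0, 107.1]
ft_force: [1.3, 0.3, 1.0]
width: 1.002
finger_force: 0.0
t 2.75 pos [ 430.  -136.2  238.7] rot [1.7996e+02 2.0000e-02 1.0711e+02] j [-19.1  15.3 117.7   0.   47.  -36.2] w 1.002 ff 0.0 ft [1.3 0.3 1. ]
world d [  2.  -89.8 -78.7] tool d [-86.4 -24.6  78.7] rotvec [0.04 0.02 7.11] per row [0.01 0.01 1.78]
[[-21.6, -6.1, 19.7], [-21.8, -5.5, 19.7], [-21.9, -4.8, 19.7], [-22.1, -4.1, 19.7]]
```

```bash
python3 -m creep '[[[-22,-6,20],[0,0,2],1],[[-22,-5,20],[0,0,2],1],[[-22,-5,20],[0,0,2],1],[[-22,-4,20],[0,0,1],1],[[0,0,20],[0,0,0],1],[[0,0,20],[0,0,0],1],[[0,0,10],[0,0,0],1],[[0,0,0],[0,0,0],1]]'
python3 - <<'E'
from plan import *
p=viewer.grab_frame("side");q=viewer.grab_frame("top")
a=cv2.resize(p["image"][130:220,220:330],(440,360),interpolation=cv2.INTER_CUBIC);b=cv2.resize(q["image"][175:265,250:340],(360,360),interpolation=cv2.INTER_CUBIC)
cv2.imwrite("pics/g1.png",np.hstack([a,b])[:,:,::-1])
plan([432.5,-225.5,97],[180,0,100],1)
E
```

```text
clock: 3.55
position: [431.5, -224.0, 107.7]
eef_rot: [-179.9, -0.1, 100.3]
ft_force: [1.1, -0.1, 0.3]
width: 1.0
finger_force: 0.0
t 3.65 pos [ 432.4 -224.3  109.1] rot [1.7999e+02 1.0000e-02 1.0028e+02] j [-28.8  31.7 116.3   0.   31.9 -39.1] w 0.999 ff 0.0 ft [ 0.4  0.  -0.9]
world d [  0.1  -1.2 -12.1] tool d [-1.2 -0.1 12.1] rotvec [0.01 0.01 0.28] per row [0.01 0.01 0.28]
[[-1.2, -0.1, 12.1]]
```

View pics/g1.png

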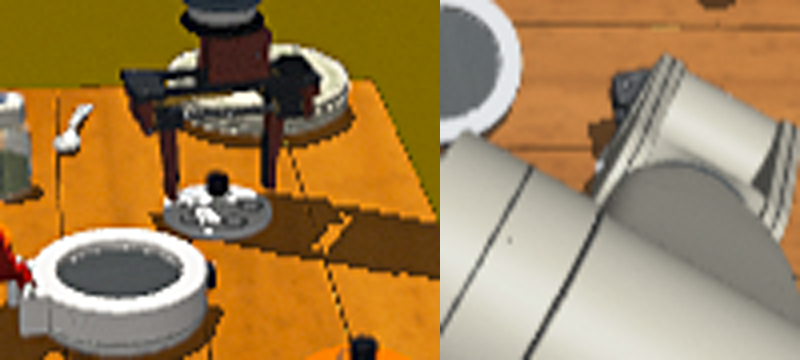

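The side crop shows the fingers straddling the black knob at (217,183), centred. Next I lower 12 mm and grip.

```bash
python3 -m creep '[[[-1,0,6],[0,0,0],1],[[0,0,6],[0,0,0],1],[[0,0,0],[0,0,0],-1],[[0,0,0],[0,0,0],-1],[[0,0,0],[0,0,0],-1],[[0,0,0],[0,0,0],-1],[[0,0,0],[0,0,0],-1],[[0,0,0],[0,0,0],-1]]' 25
python3 -m creep '[[[0,0,0],[0,0,0],-1],[[0,0,-10],[0,0,0],-1],[[0,0,-20],[0,0,0],-1],[[0,0,-30],[0,0,0],-1],[[0,0,-30],[0,0,0],-1],[[0,0,-20],[0,0,0],-1],[[0,0,0],[0,0,0],-1],[[0,0,0],[0,0,0],-1]]'
python3 - <<'E'
from plan import *
from meas import *
p=viewer.grab_frame("side"); o=r.get_obs(); 
hsv=cv2.cvtColor(p["image"],cv2.COLOR_RGB2HSV)
g=proj(p,[[432.5,-225.5,148],[432.5,-225.5,171]]); print(g)
a=cv2.resize(p["image"][110:210,220:330],(792,720)[:2],interpolation=cv2.INTER_CUBIC)[:590]
cv2.imwrite("pics/g2.png",a[:,:,::-1])
plan([536,-28,200],[180,0,100],5)
E
```

```text
clock: 4.45
position: [432.3, -225.3, 96.8]
eef_rot: [180.0, 0.0, 100.3]
ft_force: [0.4, -0.0, -0.3]
width: 0.491
finger_force: 0.0
clock: 5.25
position: [432.1, -225.2, 206.9]
eef_rot: [180.0, 0.0, 100.3]
ft_force: [-1.0, 0.3, -1.2]
width: 0.234
finger_force: 25.0
[[274.66379852 148.16059574]
 [274.75407413 142.38050378]]
t 5.3 pos [ 431.7 -225.   206.1] rot [-1.7996e+02 -3.0000e-02  1.0026e+02] j [-28.9  21.3 114.5   0.   44.3 -39.2] w 0.233 ff 25.0 ft [-0.  -0.1 -1.5]
world d [104.3 197.   -6.1] tool d [175.3 137.7   6.1] rotvec [-0.04 -0.03  0.26] per row [-0.01 -0.01  0.05]
[[35.1, 27.5, 1.2], [35.1, 27.5, 1.2], [35.1, 27.5, 1.2], [35.1, 27.4, 1.2], [35.2, 27.4, 1.2]]
```

View pics/g2.png

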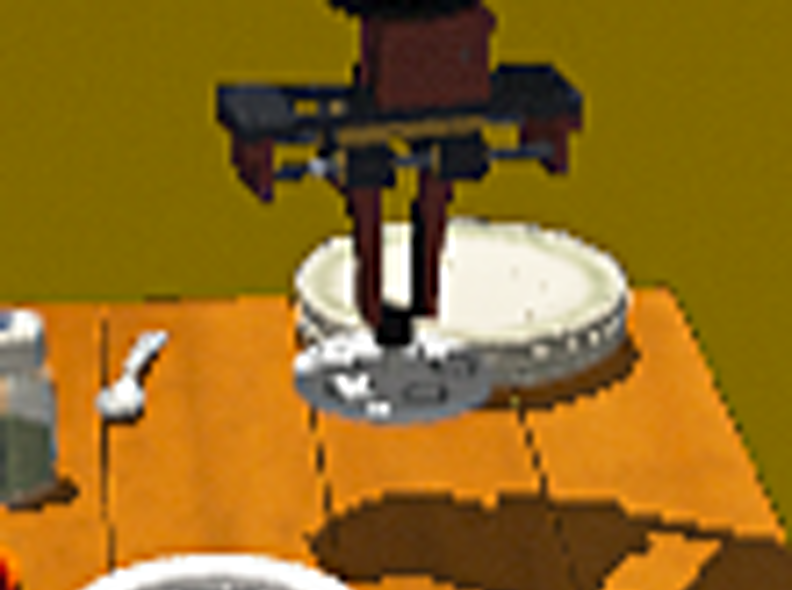

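Tray lifted and held level. Next I refine the well centre with a rim edge fit.

Run:
```python
from h import *
from scipy.optimize import minimize
t=np.linspace(0,2*np.pi,180,endpoint=False)
def ringp(p,c,rad,z,T=t):
    return proj(p,np.c_[c[0]+rad*np.cos(T),c[1]+rad*np.sin(T),np.full(len(T),z)])
def fit(p,terms,c0):
    g=cv2.GaussianBlur(p["image"],(0,0),.7).astype(np.float32)
    wh=g.min(2) # white high, wood/red low
    def s(q): 
        q=q.astype(np.float32); return cv2.remap(wh,q[None,:,0],q[None,:,1],cv2.INTER_CUBIC)[0]
    def cost(c): return -sum((w*(s(ringp(p,c,ra-2.5,z,T))-s(ringp(p,c,ra+2.5,z,T)))).mean() for ra,z,T,w in terms)
    x=np.arange(-8,8.1,1); G=[(cost(c0+np.array([a,b])),a,b) for a in x for b in x]; m=min(G)
    res=minimize(cost,c0+np.array(m[1:]),method="Nelder-Mead"); return res.x.round(2),round(res.fun,1)
c0=np.array([536.,-28.])
cam={n:viewer.grab_frame(n) for n in("top","side")}
for n,p in cam.items():
    d=np.array(p["eye"][:2])-c0; az=np.arctan2(d[1],d[0]); rel=np.cos(t-az)
    far=t[(rel<0.1)&(np.abs(np.angle(np.exp(1j*(t-.18))))>.5)]; near=t[rel>-.1]
    print(n,"inner near",fit(p,[(55,54,near,-1)],c0),"inner all",fit(p,[(55,54,t,-1)],c0),"outer far",fit(p,[(75,54,far,1)],c0),"both",fit(p,[(75,54,far,1),(55,54,near,-1)],c0))
p=cam["side"]
```

```text
top inner near (array([536.32, -27.18]), np.float64(-70.7)) inner all (array([535.5 , -27.42]), np.float64(-68.7)) outer far (array([534.49, -27.34]), np.float64(-97.8)) both (array([535.41, -27.1 ]), np.float64(-166.6))
side inner near (array([536.76, -27.04]), np.float64(-93.0)) inner all (array([536.89, -26.46]), np.float64(-72.9)) outer far (array([536.93, -26.72]), np.float64(-109.8)) both (array([536.93, -26.94]), np.float64(-202.3))
```

Run:
```python
from h import *
from scipy.optimize import minimize
p=viewer.grab_frame("side"); o=r.get_obs(); print(o["position"],o["eef_rot"])
img=cv2.GaussianBlur(p["image"],(0,0),.7).astype(np.float32); wh=img[...,2]
T=np.radians(np.linspace(0,180,120)) # near half (+y)
z=o["position"][2]-97+.0
def s(c,ra,z):
    q=proj(p,np.c_[c[0]+ra*np.cos(T),c[1]+ra*np.sin(T),np.full(len(T),z)]).astype(np.float32)
    return cv2.remap(wh,q[None,:,0],q[None,:,1],cv2.INTER_CUBIC)[0]
for zz,ra in ((z+1,52),(z+2,53),(z+3,53)):
    f=lambda c:-(s(c,ra-2.5,zz)-s(c,ra+2.5,zz)).mean()
    G=min((f((432+a,-225+b)),a,b) for a in range(-8,9) for b in range(-8,9))
    m=minimize(f,[432+G[1],-225+G[2]],method="Nelder-Mead"); print(zz,m.x,m.fun)
```

```text
[ 431.65194505 -224.95674338  205.51507239] [-1.79896727e+02 -8.48846739e-02  1.00254990e+02]
109.51507239480893 [ 434.47335763 -211.73928809] -17.671710968017578
110.51507239480893 [ 434.04386242 -210.74670065] -18.540462493896484
111.51507239480893 [ 434.17606926 -208.8406132 ] -18.573772430419922
```

The fingers were still closing when the lift began, so the knob is held only at the tips (about 20 mm low). I'll set it back down and regrip properly.

```bash
python3 -m creep '[[[0,0,20],[0,0,0],-1],[[0,0,20],[0,0,0],-1],[[0,0,20],[0,0,0],-1],[[0,0,15],[0,0,0],-1],[[0,0,4],[0,0,0],-1],[[0,0,4],[0,0,0],-1],[[0,0,0],[0,0,0],-1],[[0,0,0],[0,0,0],-1]]'
python3 -m creep '[[[0,0,0],[0,0,0],0],[[0,0,0],[0,0,0],0],[[0,0,0],[0,0,0],0],[[0,0,8],[0,0,0],0],[[0,0,8],[0,0,0],0],[[0,0,9],[0,0,0],0],[[0,0,0],[0,0,0],0],[[0,0,0],[0,0,0],0]]'
python3 -c "
from plan import *
plan([432.5,-225.5,97],[180,0,100],1)"
```

```text
clock: 6.25
position: [432.5, -225.4, 124.1]
eef_rot: [180.0, 0.0, 100.3]
ft_force: [0.7, -0.1, -1.2]
width: 0.233
finger_force: 25.0
clock: 7.05
position: [432.0, -225.1, 98.1]
eef_rot: [-179.9, -0.1, 100.3]
ft_force: [-0.4, -0.4, -0.2]
width: 0.5
finger_force: 0.0
t 7.05 pos [ 432.  -225.1   98.1] rot [-1.7994e+02 -5.0000e-02  1.0026e+02] j [-28.9  33.  116.3   0.   30.7 -39.2] w 0.5 ff 0.0 ft [-0.4 -0.4 -0.2]
world d [ 0.5 -0.4 -1.1] tool d [-0.5  0.5  1.1] rotvec [-0.06 -0.05  0.26] per row [-0.06 -0.05  0.26]
[[-0.5, 0.5, 1.1]]
```

```bash
python3 -m creep '[[[0,0,1],[0,0,0],-1],[[0,0,0],[0,0,0],-1],[[0,0,0],[0,0,0],-1],[[0,0,0],[0,0,0],-1],[[0,0,0],[0,0,0],-1],[[0,0,0],[0,0,0],-1],[[0,0,0],[0,0,0],-1],[[0,0,0],[0,0,0],-1]]' 30
python3 -m creep '[[[0,0,0],[0,0,0],-1],[[0,0,-10],[0,0,0],-1],[[0,0,-20],[0,0,0],-1],[[0,0,-30],[0,0,0],-1],[[0,0,-30],[0,0,0],-1],[[0,0,-10],[0,0,0],-1],[[0,0,0],[0,0,0],-1],[[0,0,0],[0,0,0],-1]]'
python3 - <<'E'
from h import *
from scipy.optimize import minimize
p=viewer.grab_frame("side"); o=r.get_obs(); print(o["position"],o["eef_rot"],o["width"])
img=cv2.GaussianBlur(p["image"],(0,0),.7).astype(np.float32); wh=img[...,2]
T=np.radians(np.linspace(0,180,120))
z=o["position"][2]-97
def s(c,ra,z):
    q=proj(p,np.c_[c[0]+ra*np.cos(T),c[1]+ra*np.sin(T),np.full(len(T),z)]).astype(np.float32)
    return cv2.remap(wh,q[None,:,0],q[None,:,1],cv2.INTER_CUBIC)[0]
for zz,ra in ((z+1,52),(z+2,53),(z+3,53)):
    f=lambda c:-(s(c,ra-2.5,zz)-s(c,ra+2.5,zz)).mean()
    G=min((f((432+a,-225+b)),a,b) for a in range(-12,13) for b in range(-12,13))
    m=minimize(f,[432+G[1],-225+G[2]],method="Nelder-Mead"); print(zz,m.x,m.fun)
a=cv2.resize(p["image"][110:190,225:325],(750,600),interpolation=cv2.INTER_CUBIC)
cv2.imwrite("pics/g3.png",a[:,:,::-1])
E
```

```text
clock: 7.85
position: [432.4, -225.4, 97.9]
eef_rot: [180.0, 0.0, 100.3]
ft_force: [0.4, 0.6, 4.2]
width: 0.243
finger_force: 30.0
clock: 8.65
position: [431.8, -225.0, 197.0]
eef_rot: [-180.0, -0.0, 100.3]
ft_force: [-0.2, 0.5, -1.5]
width: 0.244
finger_force: 30.0
[ 431.57205066 -224.89346947  196.58055069] [-1.79912071e+02 -7.18002186e-02  1.00261071e+02] 0.24063422849884497
100.58055069223883 [ 434.01782696 -227.71123777] -30.739091873168945
101.58055069223883 [ 433.78876711 -226.40463775] -30.4616641998291
102.58055069223883 [ 433.46611208 -224.25020354] -30.422176361083984
```

View pics/g3.png

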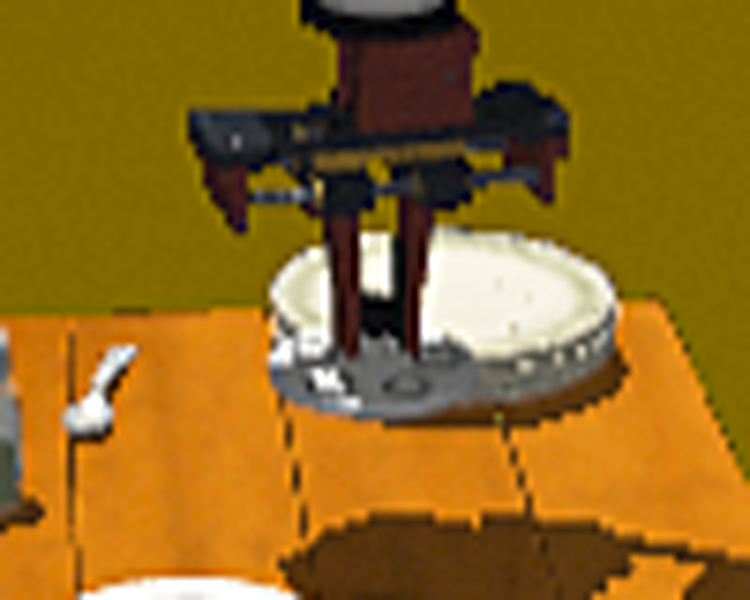

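The grip is now proper: the knob is between the pads and the tray is level. I'll move it over the well.

```bash
python3 -c "
from plan import *
plan([535.3,-26.3,170],[180,0,100.5],7)"
```

```text
t 8.7 pos [ 431.6 -224.9  196.6] rot [-1.7991e+02 -7.0000e-02  1.0026e+02] j [-28.9  22.2 114.8   0.   43.1 -39.2] w 0.241 ff 30.0 ft [-0.5 -0.6 -1.8]
world d [103.7 198.6 -26.6] tool d [176.9 137.5  26.6] rotvec [-0.09 -0.07 -0.24] per row [-0.01 -0.01 -0.03]
[[25.3, 19.6, 3.8], [25.3, 19.7, 3.8], [25.3, 19.7, 3.8], [25.2, 19.7, 3.8], [25.2, 19.7, 3.8], [25.2, 19.7, 3.8], [25.2, 19.7, 3.8]]
```

```bash
python3 -m creep '[[[10,8,0],[0,0,0],-1],[[25,20,0],[0,0,0],-1],[[30,23,0],[0,0,0],-1],[[35,27,0],[0,0,0],-1],[[35,27,0],[0,0,0],-1],[[25,20,5],[0,0,0],-1],[[13,10,10],[0,0,0],-1],[[4,3,10],[0,0,0],-1]]'
python3 -m creep '[[[0,0,0],[0,0,0],-1],[[0,0,0],[0,0,0],-1],[[0,0,0],[0,0,0],-1],[[0,0,0],[0,0,0],-1],[[0,0,0],[0,0,0],-1],[[0,0,0],[0,0,0],-1],[[0,0,0],[0,0,0],-1],[[0,0,0],[0,0,0],-1]]'
cat > look.py <<'E'
from plan import *
from scipy.optimize import minimize
p=viewer.grab_frame("side"); P=[r.get_obs()["position"]]; 
img=cv2.GaussianBlur(p["image"],(0,0),.7).astype(np.float32)
plan([535.3,-26.3,151],[180,0,100.5],1)
a=cv2.resize(p["image"][130:220,190:300],(770,590),interpolation=cv2.INTER_CUBIC)
cv2.imwrite("pics/%s.png"%sys.argv[1],a[:,:,::-1])
E
python3 look.py g4
```

```text
clock: 9.5
position: [536.7, -24.8, 171.2]
eef_rot: [-179.9, -0.0, 100.4]
ft_force: [0.5, -1.0, -0.8]
width: 0.238
finger_force: 30.0
clock: 10.3
position: [536.5, -26.6, 172.8]
eef_rot: [180.0, 0.0, 100.3]
ft_force: [-0.3, 0.4, -1.6]
width: 0.245
finger_force: 30.0
t 10.35 pos [536.5 -26.6 172.7] rot [179.99   0.   100.26] j [ -4.1  27.9 109.2   0.   42.9 -14.4] w 0.245 ff 30.0 ft [-0.2 -0.3 -1.2]
world d [ -1.2   0.3 -21.7] tool d [ 0.5 -1.2 21.7] rotvec [ 0.01  0.   -0.24] per row [ 0.01  0.   -0.24]
[[0.5, -1.2, 21.7]]
```

View pics/g4.png

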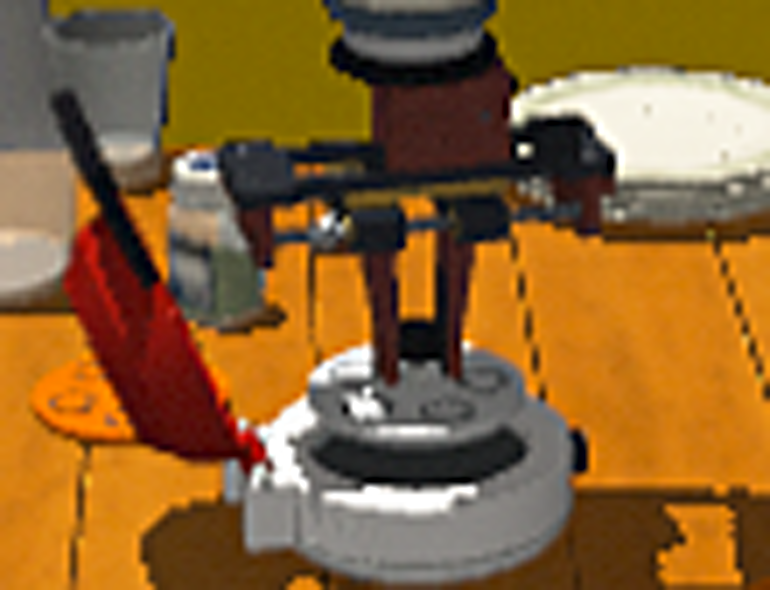

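The tray hovers centred over the well: tray centre at crop column 416, well at 415. I'll lower it and watch the force.

```bash
python3 -m creep '[[[0,-0.5,6],[0,0,0],-1],[[0,0,6],[0,0,0],-1],[[0,0,4],[0,0,0],-1],[[0,0,2],[0,0,0],-1],[[0,0,2],[0,0,0],-1],[[0,0,2],[0,0,0],-1],[[0,0,1],[0,0,0],-1],[[0,0,0],[0,0,0],-1]]'
python3 look.py g5
```

```text
clock: 11.15
position: [536.2, -26.3, 150.2]
eef_rot: [180.0, -0.0, 100.3]
ft_force: [-1.3, 1.9, 5.7]
width: 0.241
finger_force: 30.0
t 11.2 pos [536.3 -26.3 150.2] rot [ 1.7996e+02 -1.0000e-02  1.0027e+02] j [ -4.1  30.1 109.6   0.   40.3 -14.4] w 0.244 ff 30.0 ft [-1.   2.7  4.7]
world d [-1.   0.   0.8] tool d [ 0.2 -0.9 -0.8] rotvec [ 0.04 -0.01 -0.23] per row [ 0.04 -0.01 -0.23]
[[0.2, -0.9, -0.8]]
```

```bash
python3 -m creep '[[[0.6,-0.3,0],[0,0,0],-1],[[0.6,-0.3,0],[0,0,0],-1],[[0,0,1],[0,0,0],-1],[[0,0,1],[0,0,0],-1],[[0,0,1],[0,0,0],-1],[[0,0,0],[0,0,0],-1],[[0,0,0],[0,0,0],-1],[[0,0,0],[0,0,0],-1]]'; python3 look.py g5
```

```text
clock: 12.0
position: [535.9, -24.9, 147.5]
eef_rot: [179.9, -0.0, 100.2]
ft_force: [-0.1, 5.8, 9.7]
width: 0.247
finger_force: 30.0
t 12.05 pos [535.9 -24.9 147.5] rot [ 1.7989e+02 -3.0000e-02  1.0024e+02] j [-4.000e+00  3.030e+01  1.098e+02  1.000e-01  3.990e+01 -1.430e+01] w 0.242 ff 30.0 ft [-0.5  4.5 10.7]
world d [-0.6 -1.4  3.5] tool d [-1.2 -0.9 -3.5] rotvec [ 0.11 -0.03 -0.26] per row [ 0.11 -0.03 -0.26]
[[-1.2, -0.9, -3.5]]
```

```bash
python3 -m creep '[[[0.6,0,0],[0,0,0],-1],[[0.6,0,0],[0,0,0],-1],[[0.6,0,0],[0,0,0],-1],[[0,0,0],[0,0,0],-1],[[0,0,0.5],[0,0,0],-1],[[0,0,0.5],[0,0,0],-1],[[0,0,0],[0,0,0],-1],[[0,0,0],[0,0,0],-1]]'; python3 look.py g5
```

```text
clock: 12.85
position: [535.6, -23.4, 146.3]
eef_rot: [179.9, -0.0, 100.2]
ft_force: [0.6, 3.3, 7.9]
width: 0.242
finger_force: 30.0
t 12.9 pos [535.7 -23.4 146.3] rot [ 1.7990e+02 -1.0000e-02  1.0025e+02] j [-3.800e+00  3.040e+01  1.098e+02  1.000e-01  3.970e+01 -1.410e+01] w 0.244 ff 30.0 ft [1.  3.  8.7]
world d [-0.4 -2.9  4.7] tool d [-2.7 -0.9 -4.7] rotvec [ 0.1  -0.01 -0.25] per row [ 0.1  -0.01 -0.25]
[[-2.7, -0.9, -4.7]]
```

View pics/g5.png

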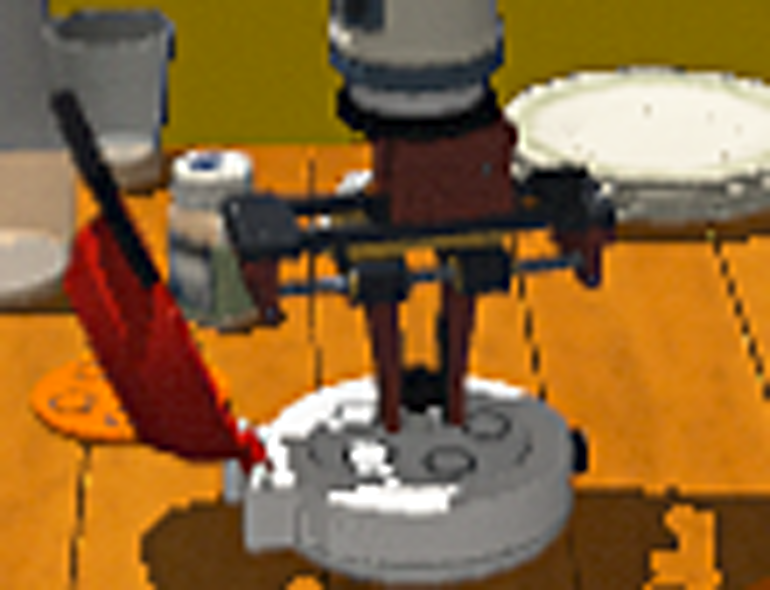

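The tray is nearly in, with its disc at (420,445) in the well, but the +y reaction force says the −y side still rides the rim. I'll ease it further.

```bash
python3 -m creep '[[[0.6,0,0],[0,0,0],-1],[[0.6,0,0.5],[0,0,0],-1],[[0,0,1],[0,0,0],-1],[[0,0,1],[0,0,0],-1],[[0,0,0.5],[0,0,0],-1],[[0,0,0.5],[0,0,0],-1],[[0,0,0],[0,0,0],-1],[[0,0,0],[0,0,0],-1]]'
```

```text
clock: 13.7
position: [535.5, -23.1, 142.8]
eef_rot: [179.9, 0.1, 100.3]
ft_force: [1.0, -3.1, 7.8]
width: 0.242
finger_force: 30.0
```

```bash
python3 -m creep '[[[-0.5,0,0.5],[0,0,0],-1],[[-0.3,-0.2,0.5],[0,0,0],-1],[[0,0,0.5],[0,0,0],-1],[[0,0,0.5],[0,0,0],-1],[[0,0,0.5],[0,0,0],-1],[[0,0,0],[0,0,0],-1],[[0,0,0],[0,0,0],-1],[[0,0,0],[0,0,0],-1]]'
```

```text
clock: 14.5
position: [535.6, -23.9, 141.0]
eef_rot: [179.9, 0.1, 100.3]
ft_force: [-0.6, -2.7, 16.0]
width: 0.247
finger_force: 30.0
```

```bash
python3 -m creep '[[[0,0,-0.5],[0,0,0],-0.2],[[0,0,0],[0,0,0],-0.2],[[0,0,0],[0,0,0],-0.2],[[0,0,0],[0,0,0],0],[[0,0,-10],[0,0,0],0],[[0,0,-20],[0,0,0],0],[[0,0,-30],[0,0,0],0],[[0,0,-40],[0,0,0],1]]'
python3 -m creep '[[[0,0,-50],[0,0,0],1],[[0,0,-50],[0,0,0],1],[[0,-20,-40],[0,0,0],1],[[0,-30,-20],[0,0,0],1],[[0,-40,0],[0,0,0],1],[[0,-40,0],[0,0,0],1],[[0,0,0],[0,0,0],1],[[0,0,0],[0,0,0],1]]'
python3 - <<'E'
from meas import *
p=viewer.grab_frame("side");q=viewer.grab_frame("top")
o=r.get_obs();print(o["position"],o["joints"].round(1))
a=cv2.resize(p["image"][160:225,210:290],(480,390),interpolation=cv2.INTER_CUBIC);b=cv2.resize(q["image"][160:225,220:270],(300,390),interpolation=cv2.INTER_CUBIC)
cv2.imwrite("pics/s1.png",np.hstack([a,b])[:,:,::-1])
for p,n in((p,(250,193)),(q,(250,190))):
    hsv=cv2.cvtColor(p["image"],cv2.COLOR_RGB2HSV); m,cc,s=blob(hsv[...,2]<60,n,9); print(s,cc,atz(p,*cc,78))
E
```

```text
clock: 15.3
position: [533.6, -23.3, 240.4]
eef_rot: [-179.8, -0.0, 100.3]
ft_force: [0.5, -0.4, -0.2]
width: 0.558
finger_force: 0.0
clock: 16.1
position: [406.4, -46.6, 401.1]
eef_rot: [179.9, 0.0, 100.2]
ft_force: [0.5, 0.1, 0.8]
width: 0.997
finger_force: 0.0
[407.63087043 -46.53629781 400.72620789] [ -8.2  -1.6 112.4   0.   69.1 -18.4]
[247 187   6   7  35] [249.42857143 190.22857143] [536.48108467 -25.89757124  78.        ]Traceback (most recent call last):
  File "<stdin>", line 7, in <module>
TypeError: atz() missing 1 required positional argument: 'z'
```

View pics/s1.png

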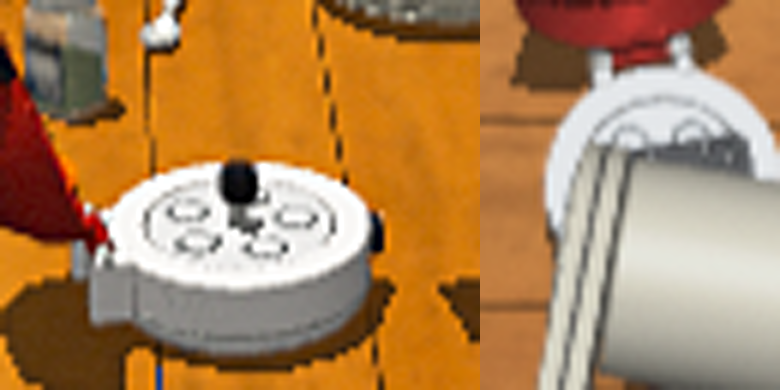

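The tray is seated flat: an even ring shows all round, and the knob measures (536.5,−25.9) against the well at (536.9,−26.9). Next is the handle.

```bash
cat > lid.py <<'E'
from plan import *
C=np.array([535.7,-25.5]); YAW=np.radians(10.5); U=np.array([np.cos(YAW),np.sin(YAW),0]); K=np.array([0,0,1.])
def handle(th):
    return np.r_[C,0]+U*(82-198*np.cos(th)+6*np.sin(th))+K*(56+198*np.sin(th)+6*np.cos(th))
def rot(phi):
    f=np.radians(phi); z=-np.sin(f)*U-np.cos(f)*K; y=np.cos(f)*U-np.sin(f)*K; return R.from_matrix(np.c_[np.cross(y,z),y,z])
def pose(th,phi,back=0):
    Q=rot(phi); return handle(th)-(61+back)*Q.as_matrix()[:,2], Q.as_euler('xyz',degrees=True)
E
python3 - <<'E'
from lid import *
p=viewer.grab_frame("side"); 
print(handle(1.92), proj(p,handle(1.92)))
d=viewer.spot_in(p,"lid_handle"); print([(x["extent"],x["score"]) for x in d[:2]])
plan(*pose(1.92,20,65),10)
E
```

```text
[688.48159264   2.81639446 239.99690588] [[201.08661375 150.22260692]]
[([199.3, 142.4, 227.4, 202.6], 0.83), ([260.3, 234.5, 288.6, 270.9], 0.32)]
t 16.3 pos [407.7 -46.5 400.2] rot [180.    -0.   100.29] j [ -8.2  -1.5 112.4   0.   69.1 -18.5] w 0.999 ff 0.0 ft [-0.2 -0.5 -0.4]
world d [323.2  57.1 -41.8] tool d [ -1.5 328.2  41.9] rotvec [20.   -0.04 -0.21] per row [ 2.   -0.   -0.02]
[[-0.1, 32.8, 4.2], [-0.2, 32.9, 3.0], [-0.2, 33.0, 1.9], [-0.2, 33.1, 0.7], [-0.2, 33.1, -0.4], [-0.2, 33.0, -1.6], [-0.2, 33.0, -2.7], [-0.2, 32.9, -3.9], [-0.2, 32.7, -5.0], [-0.3, 32.5, -6.2]]
```

```bash
python3 -m creep '[[[0,30,2],[2.5,0,0],1],[[0,45,1],[2.5,0,0],1],[[0,48,0],[2.5,0,0],1],[[0,48,-1],[2.5,0,0],1],[[0,48,-3],[2.5,0,0],1],[[0,48,-4],[2.5,0,0],1],[[0,42,-6],[2.5,0,0],1],[[0,20,-5],[2.5,0,0],1]]'
python3 - <<'E'
from lid import *
plan(*pose(1.92,20,65),1)
p=viewer.grab_frame("side");q=viewer.grab_frame("top")
a=cv2.resize(p["image"][95:215,180:280],(450,540),interpolation=cv2.INTER_CUBIC);b=cv2.resize(q["image"][110:200,215:275],(350,540),interpolation=cv2.INTER_CUBIC)
cv2.imwrite("pics/s2.png",np.hstack([a,b])[:,:,::-1])
E
```

```text
clock: 17.1
position: [733.1, 13.2, 364.3]
eef_rot: [-159.8, -0.0, 100.3]
ft_force: [-0.0, -0.2, 0.5]
width: 1.001
finger_force: 0.0
t 17.1 pos [733.1  13.2 364.3] rot [-1.5979e+02 -2.0000e-02  1.0032e+02] j [ 1.1 38.7 62.8 -3.2 98.5 -9.1] w 1.001 ff 0.0 ft [-0.  -0.2  0.5]
world d [-2.2 -2.5 -5.9] tool d [-2.1 -0.4  6.4] rotvec [-0.21 -0.08 -0.16] per row [-0.21 -0.08 -0.16]
[[-2.1, -0.4, 6.4]]
```

View pics/s2.png

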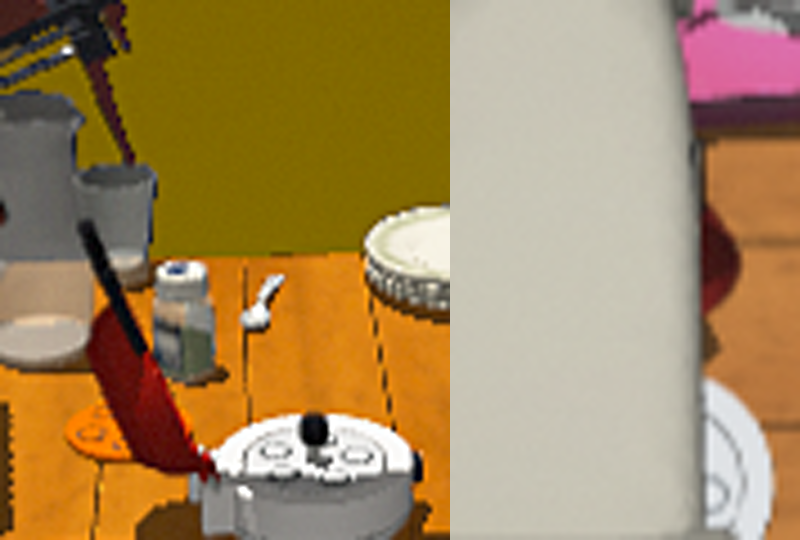

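The fingers' mid-line runs onto the bar's end at (85,225) in the side crop, with the robot-side fingertip at (130,160). I'll advance along the tool axis, checking force, and then close.

```bash
python3 -m creep '[[[-1,0,10],[0,0,0],1],[[-1,0,15],[0,0,0],1],[[0,0,15],[0,0,0],1],[[0,0,15],[0,0,0],1],[[0,0,10],[0,0,0],1],[[0,0,6],[0,0,0],1],[[0,0,0],[0,0,0],1],[[0,0,0],[0,0,0],1]]'
python3 -c "
from lid import *
plan(*pose(1.92,20,0),1)"
```

```text
clock: 18.0
position: [706.8, 5.7, 301.3]
eef_rot: [-160.0, 0.0, 100.3]
ft_force: [-0.3, -0.3, 0.6]
width: 0.996
finger_force: 0.0
t 18.0 pos [706.8   5.7 301.3] rot [-1.6005e+02  1.0000e-02  1.0026e+02] j [ 0.6 38.8 70.7 -3.3 90.3 -9.1] w 0.996 ff 0.0 ft [-0.3 -0.3  0.6]
world d [ 2.2  0.9 -4. ] tool d [0.5 3.5 3. ] rotvec [ 0.05 -0.08 -0.23] per row [ 0.05 -0.08 -0.23]
[[0.5, 3.5, 3.0]]
```

```bash
python3 -m creep '[[[0,2,2],[0,0,0],1],[[0,0,0],[0,0,0],-1],[[0,0,0],[0,0,0],-1],[[0,0,0],[0,0,0],-1],[[0,0,0],[0,0,0],-1],[[0,0,0],[0,0,0],-1],[[0,0,0],[0,0,0],-1],[[0,0,0],[0,0,0],-1]]' 30
python3 -m creep '[[[0,0,0],[0,0,0],-1],[[0,0,0],[0,0,0],-1],[[0,0,0],[0,0,0],-1],[[0,0,0],[0,0,0],-1],[[0,0,0],[0,0,0],-1],[[0,0,0],[0,0,0],-1],[[0,0,0],[0,0,0],-1],[[0,0,0],[0,0,0],-1]]'
```

```text
clock: 18.8
position: [707.8, 5.9, 298.3]
eef_rot: [-160.0, -0.0, 100.3]
ft_force: [0.5, -0.5, -0.7]
width: 0.403
finger_force: 0.0
clock: 19.6
position: [707.8, 5.9, 298.3]
eef_rot: [-160.0, 0.0, 100.3]
ft_force: [0.7, -0.4, 0.4]
width: 0.125
finger_force: 30.0
```

The bar is held (11 mm opening, 30 N). Now I work out the row for a rigid turn about the hinge.

```bash
python3 -c "
from lid import *
o=r.get_obs();Q=R.from_euler('xyz',o['eef_rot'],degrees=True)
H=np.r_[C,56]+82*U
v=Q.inv().apply(o['position']-H);print(v)
for D in (1,2):
  A=R.from_rotvec([-D,0,0],degrees=True); print(D,A.apply(v)-v)
for th in (1.92,1.5,1.2,.785): print(th,*pose(th,np.degrees(th)-90))
"
```

```text
[-1.33523158e-01  4.54626302e+00 -2.59527668e+02]
1 [ 0.         -4.53007477 -0.03981591]
2 [ 0.00000000e+00 -9.06015446e+00 -5.65047966e-04]
1.92 [709.00323238   6.61985557 297.31527978] [-159.99210333    0.          100.5       ]
1.5 [604.19750399 -12.80473803 314.77562474] [1.75943669e+02 1.27222187e-14 1.00500000e+02]
1.2 [529.54637399 -26.64050717 299.57226979] [158.75493542   0.         100.5       ]
0.785 [440.3512047  -43.17185466 243.31205152] [134.97718692   0.         100.5       ]
```

```bash
python3 -m creep '[[[0,-4.5,0],[-1,0,0],-1],[[0,-9,0],[-2,0,0],-1],[[0,-9,0],[-2,0,0],-1],[[0,-9,0],[-2,0,0],-1],[[0,-9,0],[-2,0,0],-1],[[0,-9,0],[-2,0,0],-1],[[0,-4.5,0],[-1,0,0],-1],[[0,0,0],[0,0,0],-1]]'
cat > chk.py <<'E'
from lid import *
th=float(sys.argv[1]); plan(*pose(th,float(sys.argv[2]) if len(sys.argv)>2 else np.degrees(th)-90),1)
o=r.get_obs();Q=R.from_euler('xyz',o['eef_rot'],degrees=True)
H=np.r_[C,56]+82*U
v=Q.inv().apply(o['position']-H);print("v",v.round(1))
b=o['position']+61*Q.as_matrix()[:,2]-H; print("lid est deg",np.degrees(np.arctan2(b[2],-b@U)-np.arctan2(6,198)),"rad",np.hypot(b[2],b@U))
E
python3 chk.py 1.71
```

```text
clock: 20.4
position: [655.6, -4.0, 312.4]
eef_rot: [-172.0, 0.0, 100.2]
ft_force: [0.8, -3.4, -1.4]
width: 0.133
finger_force: 30.0
t 20.4 pos [655.6  -4.  312.4] rot [-1.7199e+02  4.0000e-02  1.0024e+02] j [ -0.8  29.1  84.5  -1.6  74.3 -10.5] w 0.133 ff 30.0 ft [ 0.8 -3.4 -1.4]
world d [ 1.9  1.1 -0.8] tool d [0.8 2.1 0.5] rotvec [-0.03  0.01 -0.26] per row [-0.03  0.01 -0.26]
[[0.8, 2.1, 0.5]]
v [  -0.8    3.7 -259.5]
lid est deg 97.34204633916595 rad 198.502618610758
```

```bash
python3 -m creep '[[[0,-9,0],[-2,0,0],-1],[[0,-9,0],[-2,0,0],-1],[[0,-9,0],[-2,0,0],-1],[[0,-9,0],[-2,0,0],-1],[[0,-9,0],[-2,0,0],-1],[[0,-9,0],[-2,0,0],-1],[[0,-9,0],[-2,0,0],-1],[[0,-9,0],[-2,0,0],-1]]'
python3 chk.py 1.43
```

```text
clock: 21.2
position: [586.2, -17.2, 313.5]
eef_rot: [171.9, 0.1, 100.3]
ft_force: [1.8, -8.1, -3.7]
width: 0.128
finger_force: 30.0
t 21.2 pos [586.2 -17.2 313.5] rot [1.7193e+02 1.2000e-01 1.0027e+02] j [ -3.6  17.8 101.9   2.3  52.4 -15.1] w 0.128 ff 29.99 ft [ 1.8 -8.1 -3.7]
world d [ 0.3  1.1 -0.2] tool d [1.  0.4 0.3] rotvec [ 0.    0.15 -0.21] per row [ 0.    0.15 -0.21]
[[1.0, 0.4, 0.3]]
v [  -1.7    5.6 -259.3]
lid est deg 81.81101658206482 rad 198.3464408774264
```

```bash
python3 -m creep '[[[-0.4,-9,0],[-2,0,0],-1],[[-0.4,-9,0],[-2,0,0],-1],[[-0.4,-9,0],[-2,0,0],-1],[[-0.4,-9,0],[-2,0,0],-1],[[-0.3,-9,0],[-2,0,0],-1],[[-0.3,-9,0],[-2,0,0],-1],[[-0.3,-9,0],[-2,0,0],-1],[[-0.3,-9,0],[-2,0,0],-1]]'
python3 chk.py 1.15
```

```text
clock: 22.0
position: [518.0, -30.8, 295.0]
eef_rot: [156.0, -0.1, 100.3]
ft_force: [-2.4, 4.8, 0.5]
width: 0.128
finger_force: 30.0
t 22.0 pos [518.  -30.8 295. ] rot [ 1.5596e+02 -8.0000e-02  1.0028e+02] j [ -8.    9.9 118.5  15.2  29.5 -30. ] w 0.128 ff 29.99 ft [-2.4  4.8  0.5]
world d [-0.3  1.9 -0.1] tool d [ 2.  -0.   0.1] rotvec [-0.07  0.02 -0.23] per row [-0.07  0.02 -0.23]
[[2.0, -0.0, 0.1]]
v [  -2.     5.7 -259.1]
lid est deg 65.87571491476567 rad 198.19349029318374
```

```bash
python3 -c "
from lid import *
Q=rot(-24)
T=np.linspace(1.15,.785,13); h=[handle(t) for t in T]
for a,b,t in zip(h,h[1:],T[1:]): print(round(t,3),Q.inv().apply(b-a).round(1))"
```

```text
1.12 [-0.  -6.  -0.1]
1.089 [ 0.  -6.   0.1]
1.059 [ 0.  -6.   0.3]
1.028 [-0.  -6.   0.5]
0.998 [-0.  -6.   0.7]
0.968 [-0.  -6.   0.8]
0.937 [ 0.  -5.9  1. ]
0.907 [ 0.  -5.9  1.2]
0.876 [-0.  -5.9  1.4]
0.846 [ 0.  -5.8  1.6]
0.815 [-0.  -5.8  1.7]
0.785 [ 0.  -5.7  1.9]
```

```bash
python3 -m creep '[[[0.2,-6,0],[0,0,0],-1],[[0.2,-6,0],[0,0,0],-1],[[0,-6,0.3],[0,0,0],-1],[[0,-6,0.5],[0,0,0],-1],[[0,-6,0.7],[0,0,0],-1],[[0,-6,0.8],[0,0,0],-1],[[0,0,0],[0,0,0],-1],[[0,0,0],[0,0,0],-1]]'
python3 chk.py 0.968 -24
```

```text
clock: 22.8
position: [486.4, -36.6, 277.9]
eef_rot: [156.0, -0.0, 100.3]
ft_force: [-0.3, 1.3, 1.3]
width: 0.129
finger_force: 30.1
t 22.8 pos [486.4 -36.6 277.9] rot [ 1.5605e+02 -1.0000e-02  1.0026e+02] j [ -9.4   9.  122.8  17.8  26.6 -34.1] w 0.129 ff 30.05 ft [-0.3  1.3  1.3]
world d [0.  2.  0.3] tool d [ 1.9  0.5 -0.2] rotvec [-0.05  0.08 -0.22] per row [-0.05  0.08 -0.22]
[[1.9, 0.5, -0.2]]
v [  -2.4  -31.  -256.6]
lid est deg 55.30563037690172 rad 198.01259704668354
```

Going well, with low forces. I'll finish the arc.

```bash
python3 -m creep '[[[0,-6,1],[0,0,0],-1],[[0,-6,1.2],[0,0,0],-1],[[0,-6,1.4],[0,0,0],-1],[[0,-6,1.6],[0,0,0],-1],[[0,-6,1.7],[0,0,0],-1],[[0,-5.5,1.9],[0,0,0],-1],[[0,0,0],[0,0,0],-1],[[0,0,0],[0,0,0],-1]]'
python3 chk.py 0.785 -24
```

```text
clock: 23.6
position: [458.0, -41.8, 255.4]
eef_rot: [156.0, -0.0, 100.3]
ft_force: [-0.5, -0.7, 1.3]
width: 0.125
finger_force: 30.0
t 23.6 pos [458.  -41.8 255.4] rot [ 1.5604e+02 -2.0000e-02  1.0025e+02] j [-10.9   9.2 126.9  22.1  23.  -40. ] w 0.125 ff 29.99 ft [-0.5 -0.7  1.3]
world d [0.4 2.  0.5] tool d [ 1.9  0.8 -0.2] rotvec [-0.04  0.09 -0.23] per row [-0.04  0.09 -0.23]
[[1.9, 0.8, -0.2]]
v [  -2.5  -66.4 -247.8]
lid est deg 44.71992546896236 rad 198.23867580825421
```

The lid estimate is 44.7°. I'll check numerically in the pictures, then hand in.

Run:
```python
from lid import *
from meas import blob
p=viewer.grab_frame("side"); 
for k in("lid","cup","shaker","jar","spoon","cooker"): print(k,[(np.round(d["extent"],1).tolist(),round(d["score"],2)) for d in viewer.spot_in(p,k)[:1]])
hsv=cv2.cvtColor(p["image"],cv2.COLOR_RGB2HSV)
try:
    m,cc,s=blob(hsv[...,2]<60,(249.4,190),5); print(s,cc)
except Exception as e: print("knob hidden",e)
im=p["image"].astype(int); red=(im[...,0]>1.8*im[...,1]+20)&(im[...,0]>1.8*im[...,2]+20)&(hsv[...,0]<7)
m,cc,s=blob(red,(235,175),30); print("red",s,cc)
H=np.r_[C,56]+82*U
for th in (.64,.785,.93):
    a=np.array([-np.cos(th),0,np.sin(th)]); ax=-np.array([-a[0],0,a[2]])
    L=lambda d,h,w:H+d*(-np.cos(th)*U+np.sin(th)*K)+h*(np.sin(th)*U+np.cos(th)*K)+w*np.cross(K,U)
    q=np.array([proj(p,L(82+73*np.cos(g)*f,hh,73*np.sin(g)*f))[0] for g in np.linspace(0,6.28,60) for f,hh in((1,0),(1,8),(.7,30),(.3,42))]); print(th,q.min(0),q.max(0))
```

```text
lid [([227.4, 148.4, 273.5, 200.9], 0.58)]
cup [([258.8, 235.9, 287.2, 265.0], 0.72)]
shaker [([220.1, 248.0, 229.4, 280.8], 0.75)]
jar [([215.6, 154.0, 225.7, 181.5], 0.83)]
spoon []
cooker [([222.1, 150.4, 276.3, 220.0], 0.59)]
[247 187   6   7  30] [249.83333333 190.83333333]
red [224 162  34  39 888] [239.1204955  179.64977477]
0.64 [226.20648129 165.89065889] [262.68323404 200.52435104]
0.785 [225.43244324 162.24482025] [258.44610422 199.96676409]
0.93 [223.54812347 159.1645093 ] [253.4984341  199.51202103]
```

The red blob spans 224–258 by 162–201 px, matching the 0.785 rad projection. The knob hasn't moved and the cup, shaker and jar still stand where they were; the network missed the spoon this time. Handing in.

```bash
python3 -c "
from rig import job
print(job.close_job())"
```

```text
the job is handed in; nothing more can be done
None
```

I seated the tray flat in the well and let go of it, and handed the job in at about 24 s with the gripper still holding the red lid at about 45° open (44.7° estimated); no verdict came back.

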